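# Gauge the slot of the part in the middle nest

## Robot

A 7-joint arm with a two-finger parallel gripper is mounted at the origin on the work surface. World frame = base frame: x ahead of the robot, y to its left, z up, the work surface at z = 0. Lengths are in m, angles in rad, forces in N, time in s.
With the tool pointing down it reaches from about 0.4 to 0.875 m from the base axis. Payload 19.3 kg.
Tool frame: the origin (TCP) lies midway between the tips of the shut fingers; the grasp point (between the pads) lies bot.grip_point_offset behind it (bot.grip_point_offset is the distance from the TCP to the grasp point, in m); z points along the fingers, y is the direction in which the jaws open and shut (so a half turn about z gives the same grasp; the last joint's range is limited). The gripper opens to 85 mm and grips with 20 to 120 N. Pads are 22 mm wide; open, the fingers measure 114 mm over their backs; the gripper's body (76 mm by 85 mm) begins 54 mm behind the grasp point. The pads swing forward as they close: fully open they stand 13 mm farther back than shut.
Start: joints at [-1.413, 0.521, -0.036, 1.599, 0.021, 1.021, -0.113], TCP at [0.141, 0.609, 0.231] pointing down, gripper open.
Joint ranges: [-2.91, 2.91], [-0.3, 2.13], [-1.5, 1.42], [0.17, 2.43], [-1.26, 4.41], [0.16, 1.93], [-2.52, 2.52]. Speed limits (rad/s): [1.89, 1.89, 2.39, 2.39, 3.01, 3.01, 3.01].

## Interface

Orientations are given as [roll, pitch, yaw] about the fixed x, y, z axes, in that order (R = Rz(yaw) Ry(pitch) Rx(roll)).
In Python, from workcell import bot gives the robot as it stands.
- The arm moves only by the tool servo_tool, never from a script. Its argument "rows" is a list that holds one entry, the list of rows, each a list of 6 numbers: the shift along the tool's x, y, z in cm, then the turn, a rotation vector about the tool's x, y, z in degrees. A call has 1 to 5 rows; each row shifts and turns the commanded pose from where the row before left it, along the tool's axes as they then stand; what a row does not reach is not made up. A row lasts 1/8 s, in which the tool goes at most 62.5 mm and 10.7 degrees, less where a joint would pass 70% of its speed; a pose out of reach is approached as far as the arm can. A call is refused whole if a number of a shift passes 6.25 or a number of a turn 10.7, either way. A call with a gripper value outside its range is refused whole. "grip" is the opening, from -1 (shut) to 1 (fully open), so that 0 is half open, set as the call begins (left out, the last holds). The fingers move at their own pace and stop on an object; "squeeze" is the grip in N (left out, the last holds). Time passes only in rows, so rows that do not move let the fingers close. It gives the time, the measured TCP pose, the force and the opening at its end, in the units of the state.
- bot.observe(): the state, without advancing time (a new reading comes with each control period).
- bot.grab_frame(name): name is "scene" or "top" or "wrist"; returns a dict with "image" (480x640x3 uint8, red, green, blue), "K" (3x3 intrinsics, pixels), "R" (3x3) and "t" (3): a world point X has camera coordinates R X + t; the wrist camera has in their place "mount" (4x4, takes a point from camera to tool coordinates, whose origin is the TCP and whose axes are the flange's). Camera axes: x right, y down, z forward; pixel columns grow to the right and rows downward; lengths in m; the calibration is good to about 2 mm. A picture is of the moment at which its call begins: read the wrist's pose just before it. There is no depth.
- bot.job_done(): hands the job in, once; it reports no verdict.
The state is a dict: "clock": time; "qpos": joint angles; "qd": joint speeds; "joint_efforts": joint torques, N m; "position": TCP position; "tool_rot": TCP orientation; "force": force on the tool from outside, world axes, zero at the start; "moment": the same for the moment, N m; "grip_width": finger opening in m.
Only numpy, scipy, OpenCV 4.12 (cv2) and the standard library are available. Lean on these libraries where they do the work, as an engineer would, in place of code of your own. Each camera call takes 0.05 s, during which the arm holds its last target.

## Task

Find out which of the three slot gauges fits the stepped slot of the steel part in the middle nest of the stage: try gauges from the rack until one slides in snugly and stands upright on the slot's step, neither staying on top of the part nor dropping through to the slot's floor. Leave that gauge standing there and the other two hanging in the rack; feel your way in gently, never leaning on the part so hard that the sprung platform sinks by 8 mm, and do not disturb the bottle, the objective or the mug.

Things in the scene. Friction and masses are not known exactly. Their poses are not given: they have to be found in the camera images.
- gauge_a: slot gauge, 0.18 to 0.33 kg, upright in one of the rack's holes, x along the rack. Steel blade 10 mm thick (y), 28 wide (x), 32 tall, square foot; flange 44 x 34 x 5 mm (x, y, z) above it; then a ribbed aluminium handle 30 (x) x 16 (y) x 40 mm tall, to be pinched across its 16 mm. Origin: centre of the blade's foot, z up; flange 32 to 37, handle 37 to 77 mm above it
- gauge_b: slot gauge, 0.18 to 0.33 kg, upright in one of the rack's holes, x along the rack. Steel blade 14 mm thick (y), 28 wide (x), 32 tall, square foot; flange 44 x 34 x 5 mm (x, y, z) above it; then a ribbed aluminium handle 30 (x) x 16 (y) x 40 mm tall, to be pinched across its 16 mm. Origin: centre of the blade's foot, z up; flange 32 to 37, handle 37 to 77 mm above it
- gauge_c: slot gauge, 0.18 to 0.33 kg, upright in one of the rack's holes, x along the rack. Steel blade 18 mm thick (y), 28 wide (x), 32 tall, square foot; flange 44 x 34 x 5 mm (x, y, z) above it; then a ribbed aluminium handle 30 (x) x 16 (y) x 40 mm tall, to be pinched across its 16 mm. Origin: centre of the blade's foot, z up; flange 32 to 37, handle 37 to 77 mm above it
- rack: fixed aluminium rack 200 x 70 x 45 mm (x, y, z), three equal holes in a row along x; origin: centre of its underside. A gauge hangs in a hole by its flange, blade down, its foot then 13 mm above the rack's underside
- hole0 (a point): centre of a hole's mouth in the rack's top face, 45 mm above the table; hole 34 mm (x) by 22 mm (y), 39 mm deep
- hole1 (a point): centre of a hole's mouth in the rack's top face, 45 mm above the table; hole 34 mm (x) by 22 mm (y), 39 mm deep
- hole2 (a point): centre of a hole's mouth in the rack's top face, 45 mm above the table; hole 34 mm (x) by 22 mm (y), 39 mm deep
- stage: fixed black frame 180 x 320 mm (x, y), 24 mm tall, origin under its centre. The platform in it, top 30 mm above the table, has three nests with 6 mm high fences side by side along y, 88 mm apart, a loose steel part of 0.6 kg in each. The parts have one outside, 40 (x) x 60 (y) x 45 mm tall; only their slot widths differ, and which is in which nest is not known
- platform (a joint): how far (m) the platform is pressed down: it floats on springs, about 0 with the parts standing on it, and sinks about 1 mm for every 4 N of pressing. Being delicate, it must never be pressed down by 8 mm (32 N)
- nest (a point): centre of the middle nest, on the unpressed platform's top face, 30 mm above the table. The part in it is loose: its own centre is anywhere within 4.5 mm of this point along the stage's y (1.5 mm along x), and this is not measured
- slot_mouth (a point): fixed point 45 mm above nest, at the height of the part's top (75 mm above the table). The slot, centred in the part, runs along the stage's x, open at the top and both ends, mouth chamfered 2 mm at 45 degrees. Its upper 16 mm are 1.2 mm wider than the blade it suits, one of 10, 14 or 18 mm. A blade too thick stays on top
- slot_step (a point): fixed point 29 mm above nest, 16 mm below the part's top, at the height of the step where the slot narrows by 1.6 mm on either side, to 2 mm less than its blade. The right blade stands upright on both edges of the step, its foot at this height (59 mm above the table), with 0.6 mm of play to either side
- slot_floor (a point): fixed point 17 mm above nest, at the height of the slot's floor, 28 mm below the part's top. A blade that is too thin has over 2 mm of play to either side; it may catch on one edge of the step, where it would tip over when let go, and once centred it drops through to this floor (47 mm above the table)
- cleaner: bystander: white bottle 52 mm across, 120 mm tall; origin under its centre
- objective: bystander: black microscope objective, a round body 44 mm across, 52 mm tall; origin under its centre
- cup: bystander: white mug 76 mm across, 85 mm tall; origin under its centre
Mind the look-alikes: they are no part of the job. Several things look just like the rack: the one meant starts nearest to the robot's base.

How it is judged:
At the end, for the whole second after the job is handed in: one gauge stands at rest in the middle part's slot, foot 55 to 62.5 mm above the table, within 12 mm of the nest centre, upright to 0.09 rad, turned under 0.15 rad; the other two hang at rest in the rack (foot 9 to 17 mm up, within 12 mm of the row, upright to 0.1 rad) (((z of gauge_a in the frame of stage between 0.055 and 0.0625 m and horizontal distance between gauge_a and nest below 0.012 m and angle between gauge_a's own z axis and vertical below 0.09 rad and angle between the x axis of gauge_a and the x axis of stage, either way round below 0.15 rad and linear speed of each of gauge_a, gauge_b, gauge_c below 0.01 m/s and angular speed of gauge_a below 0.1 rad/s and z of gauge_b in the frame of rack between 0.009 and 0.017 m and x of gauge_b in the frame of rack between -0.08 and 0.08 m and y of gauge_b in the frame of rack between -0.012 and 0.012 m and angle between each of gauge_b, gauge_c's own z axis and vertical below 0.1 rad and z of gauge_c in the frame of rack between 0.009 and 0.017 m and x of gauge_c in the frame of rack between -0.08 and 0.08 m and y of gauge_c in the frame of rack between -0.012 and 0.012 m) or (z of gauge_b in the frame of stage between 0.055 and 0.0625 m and horizontal distance between gauge_b and nest below 0.012 m and angle between gauge_b's own z axis and vertical below 0.09 rad and angle between the x axis of gauge_b and the x axis of stage, either way round below 0.15 rad and linear speed of each of gauge_b, gauge_a, gauge_c below 0.01 m/s and angular speed of gauge_b below 0.1 rad/s and z of gauge_a in the frame of rack between 0.009 and 0.017 m and x of gauge_a in the frame of rack between -0.08 and 0.08 m and y of gauge_a in the frame of rack between -0.012 and 0.012 m and angle between each of gauge_a, gauge_c's own z axis and vertical below 0.1 rad and z of gauge_c in the frame of rack between 0.009 and 0.017 m and x of gauge_c in the frame of rack between -0.08 and 0.08 m and y of gauge_c in the frame of rack between -0.012 and 0.012 m) or (z of gauge_c in the frame of stage between 0.055 and 0.0625 m and horizontal distance between gauge_c and nest below 0.012 m and angle between gauge_c's own z axis and vertical below 0.09 rad and angle between the x axis of gauge_c and the x axis of stage, either way round below 0.15 rad and linear speed of each of gauge_c, gauge_a, gauge_b below 0.01 m/s and angular speed of gauge_c below 0.1 rad/s and z of gauge_a in the frame of rack between 0.009 and 0.017 m and x of gauge_a in the frame of rack between -0.08 and 0.08 m and y of gauge_a in the frame of rack between -0.012 and 0.012 m and angle between each of gauge_a, gauge_b's own z axis and vertical below 0.1 rad and z of gauge_b in the frame of rack between 0.009 and 0.017 m and x of gauge_b in the frame of rack between -0.08 and 0.08 m and y of gauge_b in the frame of rack between -0.012 and 0.012 m))); the robot touches nothing.
It fails at once if the floating platform is pressed down by 8 mm or more (32 N) (value of joint platform above 0.008 m).
It fails at once if the cleaner is knocked (moved more than 30 mm) (distance of cleaner from where it was at the start of the episode above 0.03 m).
It fails at once if the objective is knocked (moved more than 30 mm) (distance of objective from where it was at the start of the episode above 0.03 m).
It fails at once if the cup is knocked (moved more than 30 mm) (distance of cup from where it was at the start of the episode above 0.03 m).
It also fails if it takes over 72 s, if anything falls off the work surface, if the arm or the gripper's body presses on something with over 40 N, if the wrist force passes 120 N, or if a joint passes its speed limit or range.

## Working session

There is one attempt and no reset: what is moved stays moved. The work goes in short steps, Python scripts to look and compute and a tool call to move; the robot and the scene stay as the last step left them, time stands still between calls to the robot, and variables do not carry over. Pictures are saved under pics/ and viewed, and the job is handed in when it is done.

Besides the shell and the picture viewer there is one more tool, called after "Call:" as a command line: name --argument value ..., lists and objects as JSON in quotes. servo_tool: Moves the arm, as the interface text tells. Its arguments: {"type":"object","properties":{"rows":{"type":"array"},"grip":{"type":"number"},"squeeze":{"type":"number"}},"required":["rows"]}

```bash
mkdir -p pics; ls
python3 - <<'E'
from workcell import bot
import cv2
s=bot.observe(); print(s); print(bot.grip_point_offset)
for n in ("scene","top","wrist"):
    f=bot.grab_frame(n); cv2.imwrite(f"pics/{n}0.png",f["image"][:,:,::-1]); 
    import numpy as np
    np.savez(f"pics/{n}0.npz",**f)
    print(n,{k:np.round(v,3).tolist() for k,v in f.items() if k!="image"})
E
```

```text
pics
{'clock': 0.0, 'qpos': array([-1.4131955 ,  0.52204057, -0.03631462,  1.59996137,  0.02120069,
        1.02108751, -0.11280559]), 'qd': array([-1.02800041e-03,  5.14251017e-04, -8.04070574e-04,  6.08258689e-05,
        9.38032535e-04,  5.08230811e-04,  4.70258384e-04]), 'joint_efforts': array([-5.87897848e-04, -9.27112412e+01,  1.97974496e+00, -3.69937992e+01,
        1.77438481e-02,  8.36632331e-03,  3.40574059e-05]), 'position': array([0.14111791, 0.60853855, 0.23072602]), 'tool_rot': array([-3.14048405e+00,  8.46791844e-05,  2.91376474e+00]), 'force': array([-0.07356173, -0.22777285, -0.59520432]), 'moment': array([0.03295184, 0.05047862, 0.03838969]), 'grip_width': 0.08575269010937202}
0.0187
scene {'K': [[511.528, 0.0, 323.797], [0.0, 511.528, 243.652], [0.0, 0.0, 1.0]], 'R': [[0.5, 0.866, 0.016], [0.476, -0.259, -0.841], [-0.724, 0.428, -0.541]], 't': [-0.229, -0.223, 1.854]}
top {'K': [[446.53, 0.0, 317.265], [0.0, 446.53, 237.816], [0.0, 0.0, 1.0]], 'R': [[-0.097, -0.995, -0.0], [-0.974, 0.095, -0.207], [0.206, -0.02, -0.978]], 't': [-0.023, 0.589, 1.148]}
wrist {'K': [[388.738, 0.0, 318.919], [0.0, 388.738, 240.965], [0.0, 0.0, 1.0]], 'mount': [[0.001, -0.96, -0.28, 0.072], [1.0, 0.001, 0.0, 0.001], [0.0, -0.28, 0.96, -0.141], [0.0, 0.0, 0.0, 1.0]]}
```

View pics/scene0.png

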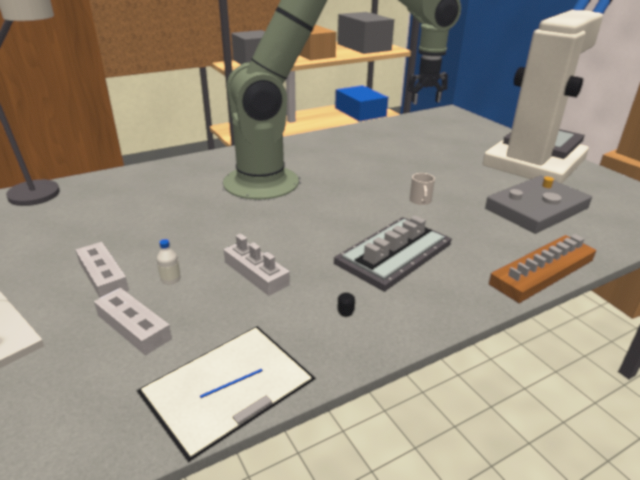

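View pics/top0.png

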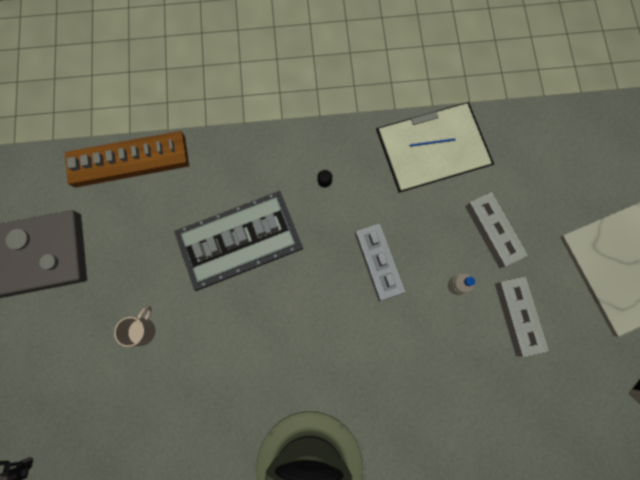

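View pics/wrist0.png

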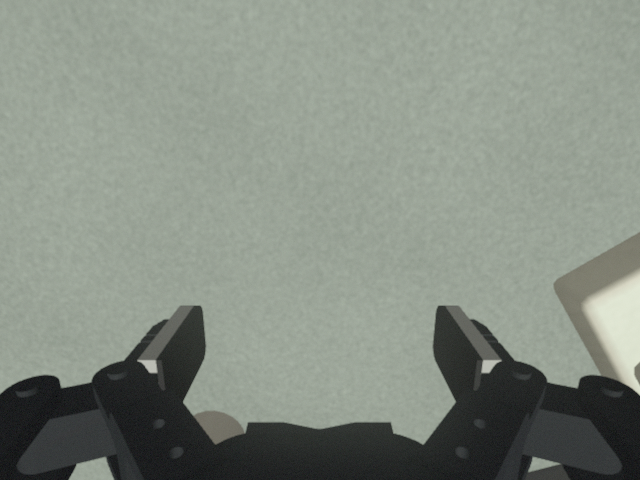

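```bash
cat > h.py <<'E'
import numpy as np, cv2
from scipy.spatial.transform import Rotation as Ro
def Rt(f,rot=None,pos=None):
    "returns camera center C and world-from-cam rotation"
    if "mount" in f:
        T=np.eye(4);T[:3,:3]=Ro.from_euler('xyz',rot).as_matrix();T[:3,3]=pos
        M=T@f["mount"];return M[:3,3],M[:3,:3]
    R=f["R"];return -R.T@f["t"],R.T
def ray(f,px,z,rot=None,pos=None):
    C,W=Rt(f,rot,pos)
    px=np.atleast_2d(np.asarray(px,float))
    d=np.c_[px,np.ones(len(px))]@np.linalg.inv(f["K"]).T@W.T
    return C+d*((z-C[2])/d[:,2])[:,None]
def proj(f,X,rot=None,pos=None):
    C,W=Rt(f,rot,pos)
    c=(np.atleast_2d(X)-C)@W; u=c@f["K"].T
    return u[:,:2]/u[:,2:]
def up(n,img,box,k):
    x0,y0,x1,y1=box
    cv2.imwrite(n,cv2.resize(img[y0:y1,x0:x1,::-1],None,fx=k,fy=k,interpolation=cv2.INTER_CUBIC))
E
python3 - <<'E'
from h import *
f=np.load("pics/top0.npz")
up("pics/top_c1.png",f["image"],(160,180,420,310),3)
E
```

```text
(no output)
```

View pics/top_c1.png

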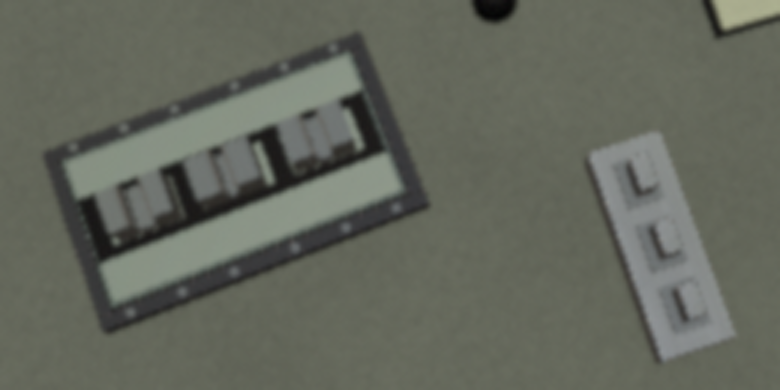

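The things that could be the rack are at top-picture pixels (380,262), (497,230) and (522,318). The one at (380,262) holds the three gauges and is nearest the base, which the crop confirms. The stage's middle part is at about (235,238).

Run:
```python
from h import *
f=np.load("pics/top0.npz")
o=np.array([160,180])
st=ray(f,np.array([(358,33),(428,207),(108,332),(44,153)])/3+o,0.024)
rk=ray(f,np.array([(658,132),(735,333),(663,362),(587,155)])/3+o,0.045)
for n,q in(("st",st),("rk",rk)):
    print(n,q[:,:2].round(3).tolist(),q.mean(0).round(4)); 
    for i in range(4):
        d=q[(i+1)%4]-q[i]; print(np.linalg.norm(d).round(3),np.degrees(np.arctan2(d[1],d[0])).round(1))
for p in [(644,172),(667,240),(690,300)]: print(ray(f,np.array(p)/3+o,.09).round(4))
for p,z in [((462,283),.11),((325,178),.05),((130,332),.08)]: print(ray(f,p,z).round(3),np.linalg.norm(ray(f,p,z)))
for c in [(380,262),(497,230),(522,318)]: print(np.linalg.norm(ray(f,c,.045)[0,:2]))
```

```text
st [[0.739, 0.014], [0.565, -0.037], [0.478, 0.263], [0.65, 0.316]] [0.6079 0.1391 0.024 ]
0.182 -163.6
0.312 106.2
0.181 17.0
0.314 -73.6
rk [[0.61, -0.255], [0.42, -0.3], [0.401, -0.233], [0.595, -0.187]] [ 0.5065 -0.2436  0.045 ]
0.195 -166.6
0.07 106.0
0.199 13.3
0.069 -77.3
[[ 0.565  -0.2304  0.09  ]]
[[ 0.5028 -0.2429  0.09  ]]
[[ 0.4489 -0.256   0.09  ]]
[[ 0.422 -0.434  0.11 ]] 0.6149290374529025
[[ 0.756 -0.118  0.05 ]] 0.7669431368540991
[[0.382 0.421 0.08 ]] 0.5737352932338778
0.5600818664265355
0.8043992402617951
0.6784978401816666
```

```bash
cat > plan.py <<'E'
from h import *
def plan(tp,yaw,n,pos=None,rot=None,dec=2):
    """rows to target pos, yaw(deg) tool down; interpolated"""
    if pos is None:
        from workcell import bot
        s=bot.observe(); pos,rot=s["position"],s["tool_rot"]
    R=Ro.from_euler('xyz',rot); p=np.array(pos,float)
    G=Ro.from_euler('xyz',[np.pi,0,np.radians(yaw)])
    rows=[]
    for i in range(n):
        k=1/(n-i)
        d=R.inv().apply((np.array(tp)-p)*k)*100
        r=np.degrees((R.inv()*G).as_rotvec()*k)
        row=np.r_[d.round(dec),r.round(1)]
        p=p+R.apply(row[:3]/100); R=R*Ro.from_rotvec(np.radians(row[3:])); rows.append(row.tolist())
    for i in range(0,n,5): print(str(rows[i:i+5]).replace(" ",""))
    return p,R
E
python3 - <<'E'
from plan import *
plan([.608,.139,.15],16.7-0.001,15)
E
```

```text
[[-3.74,-2.35,0.54,-0.0,0.0,10.0],[-4.09,-1.66,0.54,-0.0,0.0,10.0],[-4.32,-0.93,0.54,-0.0,0.0,10.0],[-4.41,-0.16,0.54,0.0,0.0,10.0],[-4.37,0.61,0.54,0.0,0.0,10.0]]
[[-4.2,1.36,0.54,0.0,0.0,10.0],[-3.9,2.06,0.54,0.0,0.0,10.0],[-3.48,2.71,0.54,0.0,0.0,10.0],[-2.96,3.27,0.54,0.0,0.0,10.0],[-2.35,3.74,0.54,0.0,0.0,10.0]]
[[-1.66,4.09,0.54,0.0,0.0,10.0],[-0.93,4.32,0.55,0.0,0.0,10.1],[-0.15,4.41,0.54,0.0,0.0,10.0],[0.61,4.37,0.55,0.0,0.0,10.1],[1.37,4.2,0.54,0.0,0.0,10.0]]
```

Call:
servo_tool --rows '[[[-3.7,-2.4,0.5,0,0,10],[-4.1,-1.7,0.5,0,0,10],[-4.3,-0.9,0.5,0,0,10],[-4.4,-0.2,0.5,0,0,10],[-4.4,0.6,0.5,0,0,10]]]'

```text
clock: 0.78
position: [0.2968, 0.4502, 0.2061]
tool_rot: [-3.142, 0.0, 2.035]
force: [0.2, 0.4, -0.2]
grip_width: 0.0852
```

Call:
servo_tool --rows '[[[-4.2,1.4,0.5,0,0,10],[-3.9,2.1,0.5,0,0,10],[-3.5,2.7,0.5,0,0,10],[-3,3.3,0.5,0,0,10],[-2.4,3.7,0.5,0,0,10]]]'

```text
clock: 1.4
position: [0.4528, 0.293, 0.1811]
tool_rot: [3.142, -0.0, 1.163]
force: [-0.4, 0.6, -0.1]
grip_width: 0.0858
```

Call:
servo_tool --rows '[[[-1.7,4.1,0.5,0,0,10],[-0.9,4.3,0.5,0,0,10],[-0.2,4.4,0.5,0,0,10],[0.6,4.4,0.5,0,0,10],[1.4,4.2,0.5,0,0,10]]]'

```text
clock: 2.02
position: [0.6086, 0.1363, 0.156]
tool_rot: [-3.141, 0.0, 0.29]
force: [-0.7, 0.7, -0.6]
grip_width: 0.0853
```

```bash
cat > shot.py <<'E'
from h import *
from workcell import bot
def shot(n):
    s=bot.observe(); f=bot.grab_frame("wrist")
    np.savez(f"pics/{n}.npz",pos=s["position"],rot=s["tool_rot"],**f)
    cv2.imwrite(f"pics/{n}.png",f["image"][:,:,::-1]); print(s["position"].round(4),s["tool_rot"].round(4),s["force"].round(2),s["moment"].round(3),s["grip_width"],s["clock"])
E
python3 -c "
from shot import *
shot('w1')"
```

```text
[0.6086 0.1363 0.156 ] [-3.1414e+00  1.0000e-04  2.9030e-01] [-0.73  0.68 -0.6 ] [0.07  0.002 0.071] 0.08532527794542069 2.025
```

View pics/w1.png

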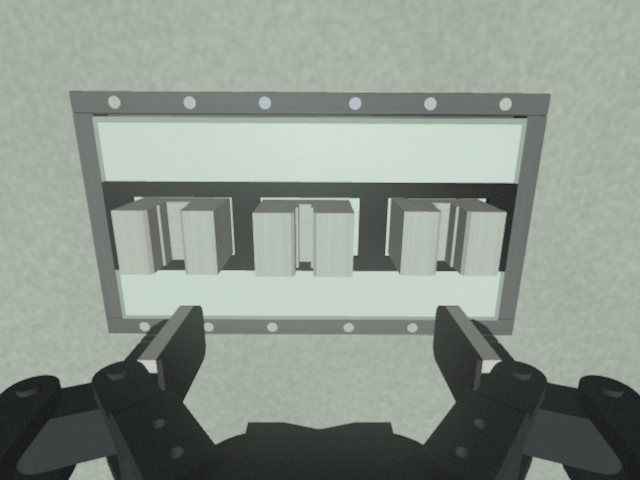

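Run:
```python
from h import *
f=np.load("pics/w1.npz")
up("pics/w1c.png",f["image"],(240,185,370,285),6)
for y in (215,235,255,265): print(y,f["image"][y,248:362].mean(1).astype(int).tolist())
```

```text
215 [76, 77, 77, 79, 159, 187, 186, 184, 183, 182, 185, 185, 185, 185, 183, 185, 189, 189, 187, 187, 188, 185, 185, 184, 185, 186, 185, 187, 187, 187, 186, 185, 185, 184, 185, 183, 182, 183, 183, 183, 183, 186, 176, 166, 164, 155, 127, 150, 179, 174, 146, 167, 185, 185, 184, 185, 185, 186, 185, 185, 184, 186, 185, 186, 184, 169, 162, 161, 177, 187, 187, 187, 184, 185, 186, 187, 187, 185, 184, 187, 188, 191, 189, 188, 187, 188, 186, 185, 187, 187, 186, 187, 189, 190, 187, 185, 185, 186, 185, 182, 182, 182, 184, 183, 183, 185, 196, 205, 206, 207, 186, 129, 72, 75]
235 [75, 76, 74, 77, 76, 159, 185, 187, 184, 182, 183, 184, 186, 186, 183, 184, 186, 187, 187, 186, 185, 185, 183, 183, 186, 185, 185, 184, 189, 186, 186, 186, 185, 184, 186, 182, 181, 181, 183, 183, 182, 184, 181, 168, 164, 164, 136, 133, 170, 185, 150, 162, 185, 184, 187, 186, 185, 185, 186, 186, 184, 184, 184, 185, 183, 171, 162, 159, 176, 188, 187, 187, 184, 183, 184, 188, 187, 185, 184, 187, 189, 187, 187, 185, 186, 185, 185, 186, 185, 186, 185, 186, 188, 187, 186, 187, 184, 185, 182, 182, 182, 183, 183, 182, 183, 192, 2
[... 451 characters left out ...]
83, 185, 184, 185, 185, 186, 184, 184, 187, 187, 186, 187, 185, 184, 184, 182, 181, 181, 182, 182, 182, 185, 169, 156, 157, 157, 124, 80, 76, 76, 77]
265 [77, 77, 76, 82, 81, 79, 136, 176, 186, 185, 182, 184, 184, 185, 185, 184, 183, 185, 185, 186, 184, 184, 183, 182, 182, 185, 185, 184, 185, 187, 188, 186, 185, 185, 185, 184, 182, 180, 182, 183, 182, 182, 184, 174, 163, 164, 146, 120, 163, 184, 154, 101, 82, 82, 84, 83, 84, 81, 82, 82, 84, 80, 117, 167, 179, 170, 162, 161, 174, 187, 187, 184, 184, 184, 185, 187, 185, 184, 183, 187, 187, 187, 185, 184, 183, 184, 185, 185, 184, 185, 186, 186, 185, 187, 186, 187, 185, 185, 182, 178, 181, 183, 181, 183, 165, 117, 80, 82, 78, 79, 77, 79, 81, 81]
```

View pics/w1c.png

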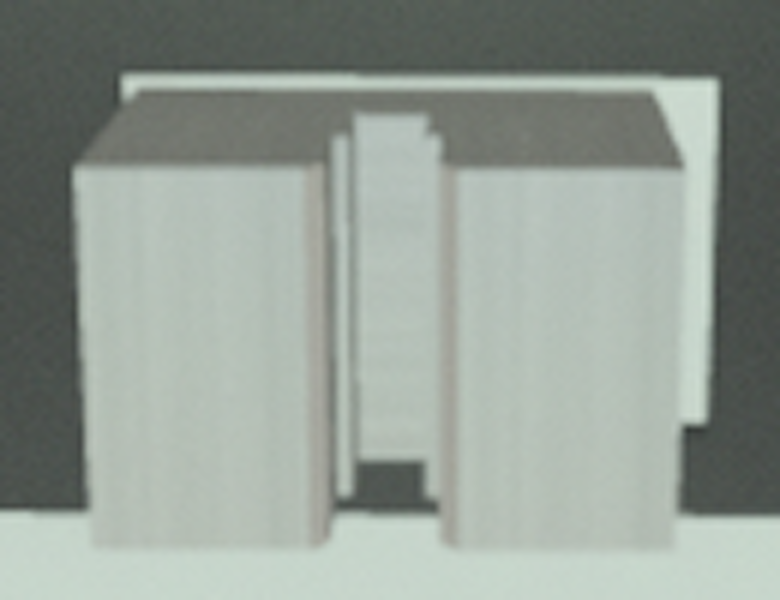

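Run:
```python
from h import *
f=np.load("pics/w1.npz"); a=dict(rot=f["rot"],pos=f["pos"])
P=ray(f,[(303.0,215),(303.5,265)],.075,**a);d=P[0]-P[1];print(P.round(4),np.degrees(np.arctan2(d[1],d[0])))
Q=ray(f,[(290.8,235),(316,235),(253,235),(352.8,235)],.075,**a);print(np.linalg.norm(Q[1]-Q[0])-.004,np.linalg.norm(Q[3]-Q[2]),Q.mean(0))
# part x extent near/far edge at top z
E_=ray(f,[(303,212.3),(303,275.8)],.075,**a);print(E_.round(4),E_.mean(0).round(4))
# stage frame outer corners z=.024
S=ray(f,[(70,92),(549,94),(512,334),(109,333)],.024,**a);print(S.round(4).tolist(),S.mean(0).round(4))
d=S[0]-S[1];print(np.degrees(np.arctan2(d[1],d[0]))-90); d=S[1]-S[2];print(np.degrees(np.arctan2(d[1],d[0])),np.linalg.norm(d)); d=S[0]-S[3];print(np.degrees(np.arctan2(d[1],d[0])))
```

```text
[[0.6261 0.1527 0.075 ]
 [0.5964 0.1438 0.075 ]] 16.57097124189779
0.010943501190217685 0.059181071203589015 [0.61447955 0.14922687 0.075     ]
[[0.6277 0.1531 0.075 ]
 [0.5896 0.1422 0.075 ]] [0.6086 0.1476 0.075 ]
[[0.6502, 0.3213, 0.024], [0.7395, 0.0186, 0.024], [0.5698, -0.0326, 0.024], [0.4796, 0.2716, 0.024]] [0.6098 0.1447 0.024 ]
16.444355233082575
16.79385701542703 0.1772906657019285
16.246980669156816
```

Run:
```python
from plan import *
plan([.506,-.243,.16],13.3,7)
```

```text
[[-2.91,4.73,-0.05,0.0,-0.0,0.4],[-2.88,4.75,-0.05,0.0,-0.0,0.4],[-2.84,4.77,-0.05,0.0,-0.0,0.3],[-2.82,4.79,-0.05,0.0,-0.0,0.4],[-2.78,4.8,-0.05,0.1,-0.0,0.3]]
[[-2.76,4.82,-0.05,0.0,-0.0,0.4],[-2.72,4.84,-0.06,0.1,-0.0,0.3]]
```

Call:
servo_tool --rows '[[[-2.9,4.7,0,0,0,0.4],[-2.9,4.8,0,0,0,0.4],[-2.8,4.8,0,0,0,0.3],[-2.8,4.8,0,0,0,0.4],[-2.8,4.8,0,0,0,0.3]]]'

```text
clock: 2.7
position: [0.5373, -0.1333, 0.1563]
tool_rot: [-3.142, -0.0, 0.265]
force: [1.6, -0.0, 0.2]
grip_width: 0.0857
```

Call:
servo_tool --rows '[[[-2.8,4.8,-0.2,0,0,0.4],[-2.7,4.8,-0.2,0,0,0.3],[0,0,0,0,0,0]]]'

```text
clock: 3.08
position: [0.5078, -0.2431, 0.1607]
tool_rot: [3.14, 0.0, 0.246]
force: [-0.6, 0.9, -0.7]
grip_width: 0.0855
```

```bash
python3 -c "
from shot import *
shot('w2')"
```

```text
[ 0.5078 -0.2431  0.1607] [3.1399e+00 3.0000e-04 2.4590e-01] [-0.6   0.93 -0.67] [0.04  0.01  0.003] 0.08551731532406238 3.075
```

View pics/w2.png

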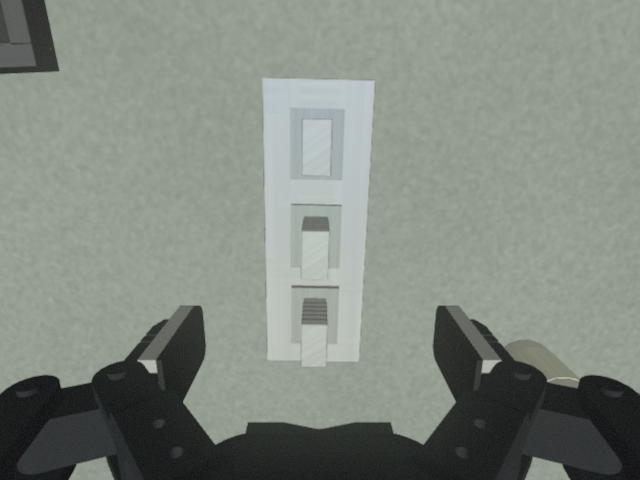

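Run:
```python
from h import *
f=np.load("pics/w2.npz"); a=dict(rot=f["rot"],pos=f["pos"])
for c in [(302,331,119,177),(302,328.5,231,280),(301.5,327,324,367)]:
    P=ray(f,[(c[0],(c[2]+c[3])/2),(c[1],(c[2]+c[3])/2),((c[0]+c[1])/2,c[2]),((c[0]+c[1])/2,c[3])],.09,**a)
    print(P.mean(0).round(4),np.linalg.norm(P[1]-P[0]).round(4),np.linalg.norm(P[3]-P[2]).round(4))
S=ray(f,[(263,78),(375,80),(358,362),(267,360)],.045,**a);print(S.round(4).tolist(),S.mean(0).round(4))
for i,j in((0,3),(1,2)): d=S[i]-S[j];print(np.degrees(np.arctan2(d[1],d[0])),np.linalg.norm(d))
up("pics/w2c.png",f["image"],(250,70,390,375),2.5)
```

```text
[ 0.5653 -0.2261  0.09  ] 0.0154 0.03
[ 0.5068 -0.24    0.09  ] 0.0152 0.0297
[ 0.4499 -0.2535  0.09  ] 0.0157 0.03
[[0.5957, -0.1845, 0.045], [0.6114, -0.2514, 0.045], [0.4176, -0.2952, 0.045], [0.4025, -0.228, 0.045]] [ 0.5068 -0.2398  0.045 ]
12.679910525617734 0.19801965903947533
12.733506538215202 0.198687994739549
```

View pics/w2c.png

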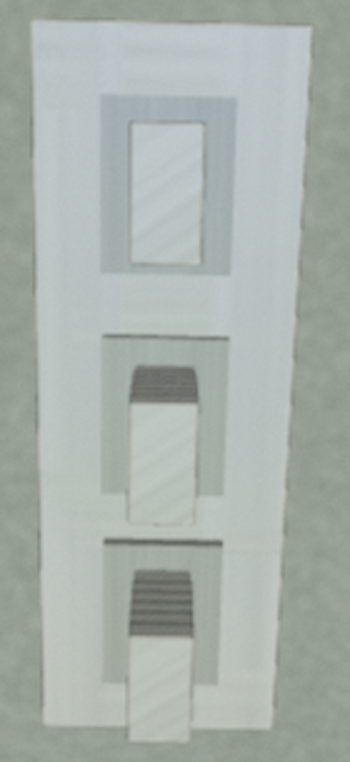

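Run:
```python
from plan import *
plan([.5068,-.240,.058],13.3,4)
```

```text
[[-0.05,-0.03,2.56,0.0,0.0,0.2],[-0.04,-0.02,2.56,0.0,0.0,0.3],[-0.05,-0.03,2.56,0.0,0.0,0.2],[-0.04,-0.02,2.55,0.0,0.0,0.3]]
```

Call:
servo_tool --rows '[[[0,0,2.5,0,0,0.2],[0,0,2.5,0,0,0.3],[-0.1,-0.1,2.5,0,0,0.2],[-0.1,0,2.5,0,0,0.3],[0,0,0,0,0,0]]]' --grip -0.2

```text
clock: 3.75
position: [0.5069, -0.2368, 0.059]
tool_rot: [-3.14, 0.002, 0.236]
force: [-0.2, -0.3, 0.2]
grip_width: 0.0341
```

```bash
python3 -c "
from shot import *
shot('w3')"
```

```text
[ 0.5069 -0.2368  0.059 ] [-3.1397e+00  2.4000e-03  2.3610e-01] [-0.22 -0.33  0.18] [0.008 0.007 0.032] 0.03411815358059789 3.75
```

View pics/w3.png

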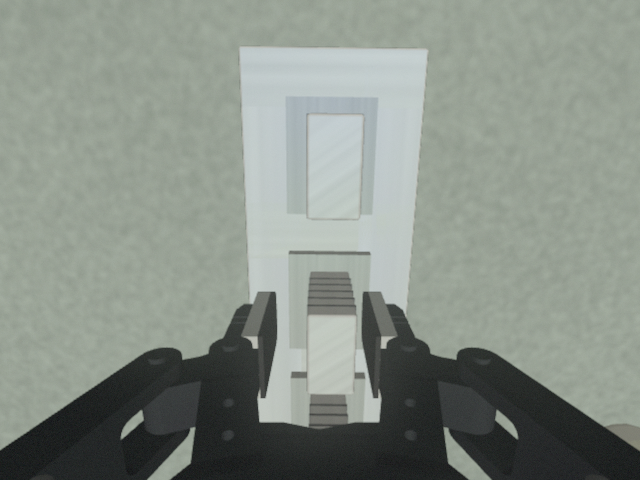

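The fingers at columns 273 and 368 straddle the handle, which spans 308-356. The handle sits about 3.5 mm to the tool's +y, so I'll shift and then close.

Call:
servo_tool --rows '[[[0,0.35,0.1,0,0,0.2],[0,0,0,0,0,0]]]'

```text
clock: 4.05
position: [0.5087, -0.242, 0.0601]
tool_rot: [3.141, -0.001, 0.231]
force: [1.0, -0.2, -0.2]
grip_width: 0.0339
```

Call:
servo_tool --rows '[[[0,0,0,0,0,0],[0,0,0,0,0,0],[0,0,0,0,0,0]]]' --grip -1 --squeeze 50

```text
clock: 4.42
position: [0.5085, -0.2417, 0.0598]
tool_rot: [3.141, -0.001, 0.231]
force: [-0.7, 0.6, 5.6]
grip_width: 0.0155
```

Call:
servo_tool --rows '[[[0,0,-1.5,0,0,0],[0,0,-3,0,0,0],[0,0,-3,0,0,0],[0,0,-0.5,0,0,0],[0,0,0,0,0,0]]]'

```text
clock: 5.05
position: [0.5082, -0.2414, 0.1394]
tool_rot: [-3.141, -0.0, 0.231]
force: [-0.4, 0.1, -2.0]
grip_width: 0.0152
```

```bash
python3 -c "
from shot import *
shot('w4')"
```

```text
[ 0.5082 -0.2414  0.1394] [-3.1415e+00 -4.0000e-04  2.3150e-01] [-0.41  0.07 -2.02] [-0.007  0.03  -0.037] 0.01515254541433798 5.05
```

View pics/w4.png

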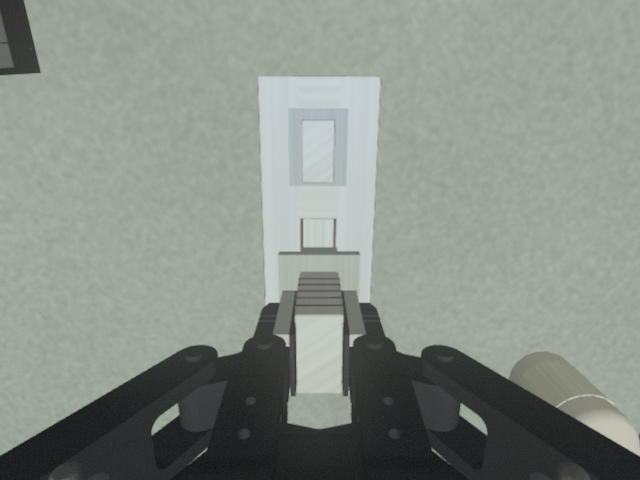

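Run:
```python
from h import *
f=np.load("pics/w4.npz")
up("pics/w4c.png",f["image"],(255,180,385,330),4)
```

```text
(no output)
```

View pics/w4c.png

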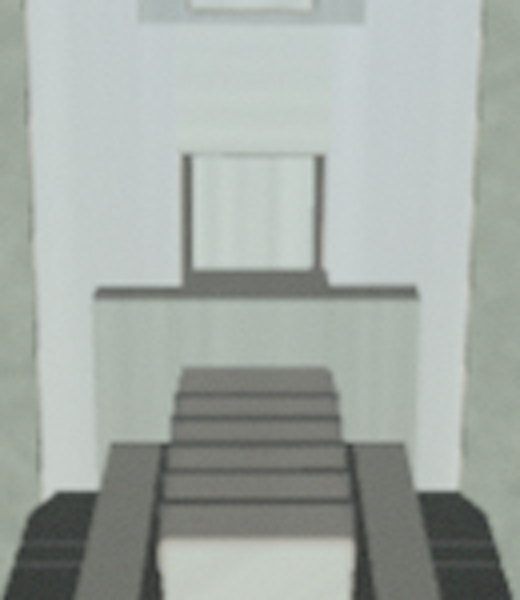

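```bash
cat > foot.py <<'E'
from h import *
def feet(f,fz,cx,x=0.014,zz=(0,.012)):
    """tool-frame projection of blade front-face edges; fz: foot ahead of TCP; cx: gauge y offset in tool; """
    M=np.linalg.inv(f["mount"])
    for t in (.010,.014,.018):
        X=np.array([(x,cx+s*t/2,fz-h,1) for h in zz for s in(-1,1)])
        c=(X@M.T)[:,:3]; u=c@f["K"].T; u=u[:,:2]/u[:,2:]; print(t,u.round(1).tolist())
    for h,hx,hy in((.032,.022,.017),(.037,.022,.017),(.077,.015,.008)):
        X=np.array([(hx,cx+s*hy,fz-h,1) for s in(-1,1)]);c=(X@M.T)[:,:3]; u=c@f["K"].T; u=u[:,:2]/u[:,2:]; print('h',h,u.round(1).tolist())
E
python3 - <<'E'
from foot import *
f=np.load("pics/w4.npz"); feet(f,.0468,0.0)
E
```

```text
0.01 [[311.5, 244.1], [331.3, 244.1], [311.0, 251.3], [332.1, 251.4]]
0.014 [[307.5, 244.1], [335.2, 244.1], [306.8, 251.3], [336.3, 251.4]]
0.018 [[303.6, 244.0], [339.2, 244.1], [302.6, 251.3], [340.5, 251.4]]
h 0.032 [[281.4, 247.8], [362.3, 247.9]]
h 0.037 [[280.3, 251.5], [363.6, 251.5]]
h 0.077 [[297.4, 311.8], [348.3, 311.8]]
```

Call:
servo_tool --rows '[[[0,-6,-1,0,0,0],[0,-6,0,0,0,0],[0,0,0,0,0,0]]]'

```text
clock: 5.48
position: [0.4798, -0.1202, 0.1483]
tool_rot: [-3.139, 0.002, 0.237]
force: [0.1, -0.1, -1.8]
grip_width: 0.0152
```

```bash
python3 -c "
from shot import *
shot('w5')
f=np.load('pics/w5.npz')
up('pics/w5c.png',f['image'],(255,180,385,330),4)"
```

```text
[ 0.4798 -0.1202  0.1483] [-3.139e+00  1.900e-03  2.372e-01] [ 0.06 -0.08 -1.79] [-0.059  0.006  0.004] 0.015187867112644048 5.475
```

View pics/w5c.png

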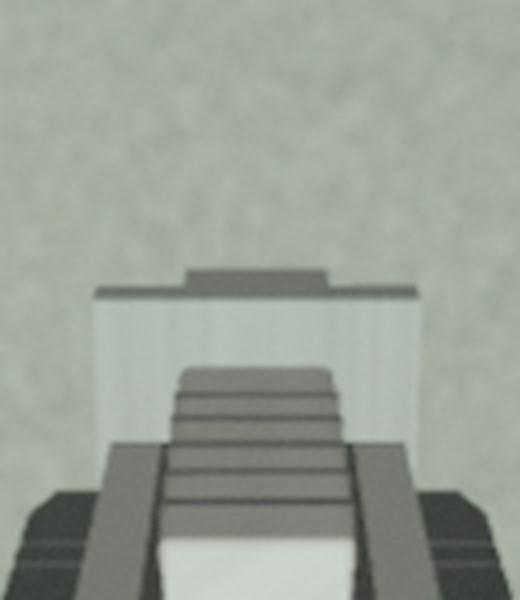

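The foot strip is 35.5 px wide, which makes the middle gauge the 18 mm one (gauge_c). The slot measured 11 mm, so it needs the 10 mm gauge. I'll put this one back.

Call:
servo_tool --rows '[[[0,6,0,0,0,0],[0,6,1,0,0,0],[0,0,0,0,0,0]]]'

```text
clock: 5.9
position: [0.5069, -0.2479, 0.1382]
tool_rot: [3.139, 0.002, 0.224]
force: [0.3, 1.3, -2.8]
grip_width: 0.0151
```

Run:
```python
from plan import *
plan([.5085,-.2417,.07],13.24,3)
```

```text
[[0.1,-0.2,2.27,0.0,0.0,-0.1],[0.11,-0.19,2.28,0.1,0.1,-0.2],[0.1,-0.19,2.27,0.0,0.0,-0.1]]
```

Call:
servo_tool --rows '[[[0,0,1,0,0,0],[0,0,1,0,0,0],[0,0,0,0,0,0],[0,0,0,0,0,0]]]'

```text
clock: 6.4
position: [0.5084, -0.2413, 0.1194]
tool_rot: [3.142, -0.0, 0.232]
force: [-0.3, -0.2, -2.4]
grip_width: 0.015
```

Settled at the pose where I gripped it, so I'll lower.

Call:
servo_tool --rows '[[[0,0,2,0,0,0],[0,0,2,0,0,0],[0,0,1.2,0,0,0],[0,0,0.6,0,0,0],[0,0,0,0,0,0]]]'

```text
clock: 7.02
position: [0.5083, -0.2418, 0.0614]
tool_rot: [3.142, 0.0, 0.231]
force: [0.5, 0.4, -2.1]
grip_width: 0.0149
```

Call:
servo_tool --rows '[[[0,0,0.2,0,0,0],[0,0,0,0,0,0]]]'

```text
clock: 7.28
position: [0.5086, -0.2419, 0.0598]
tool_rot: [3.141, -0.001, 0.231]
force: [-0.3, 0.1, 2.9]
grip_width: 0.0153
```

Call:
servo_tool --rows '[[[0,0,0,0,0,0],[0,0,-0.1,0,0,0],[0,0,-2,0,0,0],[0,0,-3,0,0,0],[0,0,-1,0,0,0]]]' --grip -0.2

```text
clock: 7.9
position: [0.5089, -0.2421, 0.1228]
tool_rot: [3.14, -0.002, 0.231]
force: [0.4, 0.7, -0.5]
grip_width: 0.0342
```

Call:
servo_tool --rows '[[[3,0,0,0,0,0],[3,0,0,0,0,0],[0,0,0,0,0,0],[0,0,0,0,0,0]]]'

```text
clock: 8.4
position: [0.566, -0.2281, 0.1204]
tool_rot: [3.142, 0.001, 0.231]
force: [-0.5, 0.3, -0.7]
grip_width: 0.0341
```

```bash
python3 -c "
from shot import *
shot('w6')"
```

```text
[ 0.566  -0.2281  0.1204] [3.1416e+00 6.0000e-04 2.3090e-01] [-0.47  0.29 -0.72] [ 0.024  0.028 -0.006] 0.034104301282157336 8.4
```

View pics/w6.png

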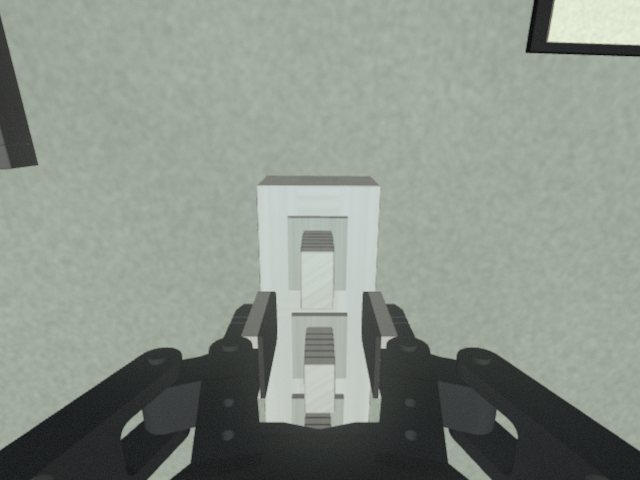

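Run:
```python
from h import *
f=np.load("pics/w6.npz"); a=dict(rot=f["rot"],pos=f["pos"])
print(ray(f,[(317,280),(320,387)],.09,**a))
```

```text
[[ 0.56663659 -0.22576589  0.09      ]
 [ 0.50915877 -0.24082488  0.09      ]]
```

Call:
servo_tool --rows '[[[0,-0.1,2,0,0,0],[0,0,2,0,0,0],[0,0,1.5,0,0,0],[0,0,0.5,0,0,0],[0,0,0,0,0,0]]]'

```text
clock: 9.07
position: [0.5663, -0.2271, 0.0601]
tool_rot: [-3.142, 0.0, 0.231]
force: [0.3, -0.3, 0.2]
grip_width: 0.0341
```

Call:
servo_tool --rows '[[[0,0,0,0,0,0],[0,0,0,0,0,0],[0,0,0,0,0,0]]]' --grip -1 --squeeze 50

```text
clock: 9.45
position: [0.5667, -0.2271, 0.0609]
tool_rot: [3.141, -0.001, 0.231]
force: [-0.6, 0.9, 7.2]
grip_width: 0.0156
```

Call:
servo_tool --rows '[[[0,0,-1.5,0,0,0],[0,0,-3,0,0,0],[0,0,-3,0,0,0],[0,-3,-1,0,0,0],[0,-5,0,0,0,0]]]'

```text
clock: 10.07
position: [0.5482, -0.1496, 0.147]
tool_rot: [3.14, -0.002, 0.229]
force: [1.2, 1.5, -2.7]
grip_width: 0.0153
```

```bash
python3 -c "
from shot import *
shot('w7')
f=np.load('pics/w7.npz')
up('pics/w7c.png',f['image'],(255,180,385,330),4)"
```

```text
[ 0.5482 -0.1496  0.147 ] [ 3.1403e+00 -2.1000e-03  2.2880e-01] [ 1.16  1.49 -2.7 ] [ 0.075 -0.059  0.015] 0.015262636711573845 10.075
```

View pics/w7c.png

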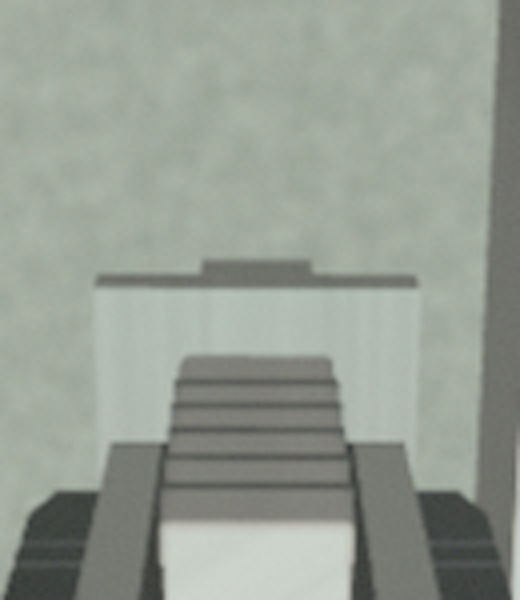

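The strip is 27.5 px wide, so this is the 14 mm gauge (gauge_b) and the near one is the 10 mm. I'll put this back too.

Call:
servo_tool --rows '[[[0,5,0,0,0,0],[0,3,1,0,0,0],[0,0,1,0,0,0],[0,0,0,0,0,0],[0,0,0,0,0,0]]]'

```text
clock: 10.75
position: [0.5666, -0.2261, 0.1258]
tool_rot: [-3.141, -0.0, 0.232]
force: [1.2, -0.6, -1.5]
grip_width: 0.0152
```

Call:
servo_tool --rows '[[[0,0,2.5,0,0,0],[0,0,2.5,0,0,0],[0,0,1,0,0,0],[0,0,0.5,0,0,0],[0,0,0,0,0,0]]]'

```text
clock: 11.38
position: [0.5669, -0.2271, 0.0613]
tool_rot: [3.141, -0.001, 0.231]
force: [-0.2, -0.1, -2.0]
grip_width: 0.0149
```

Call:
servo_tool --rows '[[[0,0,0.1,0,0,0],[0,0,0,0,0,0]]]'

```text
clock: 11.62
position: [0.567, -0.2271, 0.0609]
tool_rot: [3.141, -0.002, 0.231]
force: [-4.8, 3.7, 16.2]
grip_width: 0.0156
```

Call:
servo_tool --rows '[[[0,0,0,0,0,0],[0,0,-0.1,0,0,0],[0,0,-2,0,0,0],[0,0,-3,0,0,0],[0,0,-1,0,0,0]]]' --grip -0.2

```text
clock: 12.25
position: [0.5672, -0.2274, 0.1229]
tool_rot: [3.14, -0.002, 0.231]
force: [0.4, 0.3, -0.2]
grip_width: 0.0337
```

Call:
servo_tool --rows '[[[-4,0,0,0,0,0],[-4,0,0,0,0,0],[-3.8,0,0,0,0,0],[0,0,0,0,0,0],[0,0,0,0,0,0]]]'

```text
clock: 12.88
position: [0.4522, -0.2539, 0.1207]
tool_rot: [3.141, -0.001, 0.231]
force: [0.3, -1.4, 0.4]
grip_width: 0.0346
```

```bash
python3 -c "
from shot import *
shot('w8')"
```

```text
[ 0.4522 -0.2539  0.1207] [ 3.1414e+00 -8.0000e-04  2.3140e-01] [ 0.28 -1.39  0.4 ] [-0.008 -0.028 -0.003] 0.034638367062829294 12.875
```

View pics/w8.png

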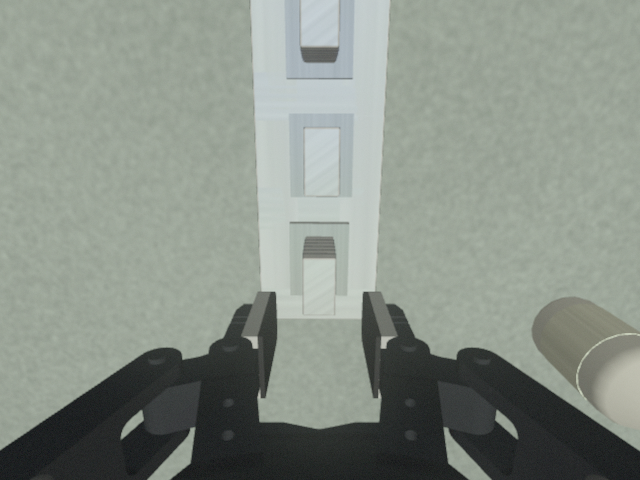

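Run:
```python
from h import *
f=np.load("pics/w8.npz"); a=dict(rot=f["rot"],pos=f["pos"])
print(ray(f,[(319,286.5)],.09,**a))
```

```text
[[ 0.44978264 -0.25326335  0.09      ]]
```

Call:
servo_tool --rows '[[[0,0,2,0,0,0],[0,0,2,0,0,0],[0,0,1.5,0,0,0],[0,0,0.5,0,0,0],[0,0,0,0,0,0]]]'

```text
clock: 13.55
position: [0.4517, -0.2541, 0.0603]
tool_rot: [3.142, 0.0, 0.231]
force: [0.2, -0.4, 0.5]
grip_width: 0.0343
```

Call:
servo_tool --rows '[[[0,0,0,0,0,0],[0,0,0,0,0,0],[0,0,0,0,0,0]]]' --grip -1 --squeeze 50

```text
clock: 13.92
position: [0.4519, -0.2541, 0.0609]
tool_rot: [3.141, -0.001, 0.231]
force: [-1.2, 0.9, 7.5]
grip_width: 0.0156
```

Call:
servo_tool --rows '[[[0,0,-1.5,0,0,0],[0,0,-3,0,0,0],[0,0,-3,0,0,0],[0,-3,-1,0,0,0],[0,-5,-1,0,0,0]]]'

```text
clock: 14.55
position: [0.4331, -0.1762, 0.1566]
tool_rot: [3.141, -0.001, 0.229]
force: [1.3, 1.9, -1.6]
grip_width: 0.0155
```

```bash
python3 -c "
from shot import *
shot('w9')
f=np.load('pics/w9.npz')
up('pics/w9c.png',f['image'],(255,180,385,330),4)
from plan import *
plan([.6086,.1476,.165],16.6,7)"
```

```text
[ 0.4331 -0.1762  0.1566] [ 3.1408e+00 -1.2000e-03  2.2900e-01] [ 1.32  1.91 -1.62] [ 0.156 -0.084 -0.061] 0.015502496323867706 14.55
[[3.51,-3.82,-0.11,-0.0,-0.0,-0.5],[3.54,-3.79,-0.11,-0.0,-0.0,-0.4],[3.57,-3.76,-0.1,-0.0,-0.0,-0.5],[3.6,-3.73,-0.11,-0.1,-0.0,-0.4],[3.63,-3.71,-0.11,-0.0,-0.0,-0.5]]
[[3.66,-3.67,-0.11,-0.1,-0.0,-0.4],[3.68,-3.65,-0.12,-0.0,-0.0,-0.5]]
```

View pics/w9c.png

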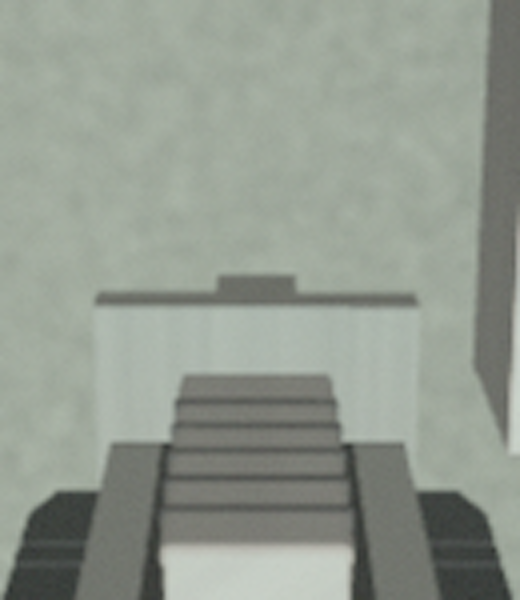

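The strip is 19.5 px wide, so this is gauge_a (10 mm). Its foot sits 48 mm ahead of the TCP. Next I'll carry it above the slot.

Call:
servo_tool --rows '[[[3.5,-3.8,0,0,0,-0.5],[3.5,-3.8,0,0,0,-0.4],[3.6,-3.8,0,0,0,-0.5],[3.6,-3.7,0,0,0,-0.4],[3.6,-3.7,0,0,0,-0.5]]]'

```text
clock: 15.22
position: [0.5604, 0.0514, 0.1563]
tool_rot: [3.141, -0.001, 0.272]
force: [1.0, -0.8, -2.5]
grip_width: 0.0151
```

Call:
servo_tool --rows '[[[3.6,-3.7,0,0,0,-0.4],[3.6,-3.6,0,0,0,-0.5],[0,0,0,0,0,0],[0,0,0,0,0,0]]]'

```text
clock: 15.72
position: [0.609, 0.1391, 0.1558]
tool_rot: [3.141, 0.0, 0.287]
force: [-0.3, -0.6, -2.0]
grip_width: 0.0153
```

```bash
python3 -c "
from shot import *
shot('w10')
from plan import *
plan([.609,.1464,.145],16.6,2)"
```

```text
[0.609  0.1391 0.1558] [3.1409e+00 3.0000e-04 2.8690e-01] [-0.33 -0.56 -2.05] [-0.03   0.009  0.013] 0.015253301141189588 15.725
[[0.11,-0.37,0.54,0.0,0.0,-0.1],[0.11,-0.38,0.55,0.0,0.0,-0.1]]
```

View pics/w10.png

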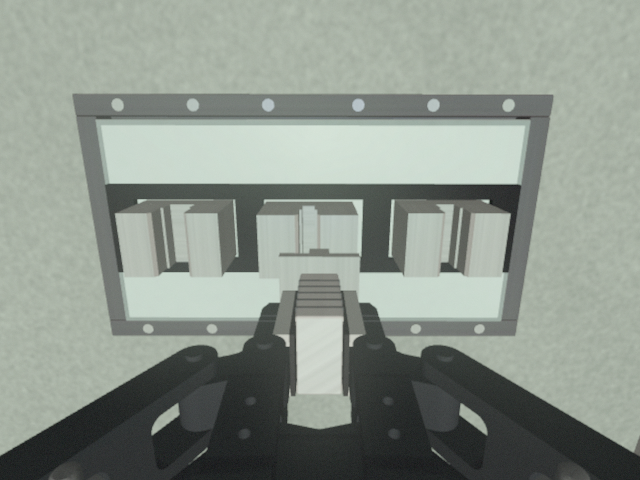

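Call:
servo_tool --rows '[[[0.1,-0.4,0.7,0,0,-0.1],[0.1,-0.4,0.7,0,0,0],[0,0,0,0,0,0],[0,0,0,0,0,0]]]'

```text
clock: 16.27
position: [0.609, 0.1475, 0.1413]
tool_rot: [3.141, 0.0, 0.289]
force: [-0.4, 0.3, -2.2]
grip_width: 0.0153
```

```bash
python3 -c "
from shot import *
shot('w11')
f=np.load('pics/w11.npz')
up('pics/w11c.png',f['image'],(250,170,390,290),5)"
```

```text
[0.609  0.1475 0.1413] [3.1414e+00 1.0000e-04 2.8860e-01] [-0.37  0.29 -2.23] [-0.004 -0.088  0.03 ] 0.015314823844958686 16.275
```

View pics/w11c.png

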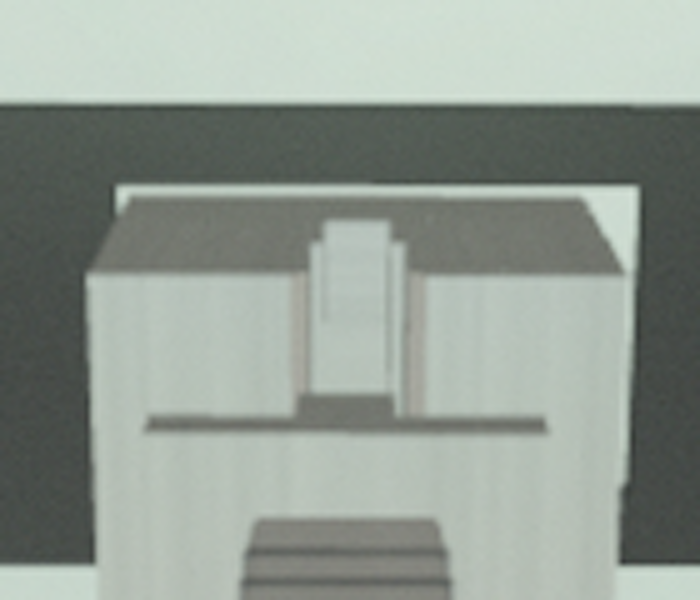

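Run:
```python
from h import *
f=np.load("pics/w11.npz"); M=f["mount"];K=np.linalg.inv(f["K"])
im=f["image"].mean(2)
for y in (228,235,242,246): print(y,im[y,300:345].astype(int).tolist())
def t(px,z):
    d=M[:3,:3]@(K@np.r_[px,1]); o=M[:3,3]; return (o+d*(z-o[2])/d[2]).round(5)
print(t((319.2,250),.0475)); 
for px in((308.6,235),(335,235)): print(t(px,.0663))
for px in((267.6,235),(375,235)): print(t(px,.0663))
```

```text
228 [184, 184, 185, 185, 186, 185, 186, 182, 169, 165, 164, 153, 172, 187, 177, 181, 188, 188, 188, 189, 188, 189, 188, 188, 188, 188, 187, 166, 175, 187, 167, 147, 158, 163, 164, 179, 189, 190, 188, 186, 187, 187, 188, 189, 189]
235 [184, 184, 182, 185, 186, 183, 185, 181, 170, 164, 165, 152, 171, 186, 186, 187, 186, 186, 185, 184, 185, 185, 185, 186, 186, 185, 187, 168, 173, 187, 159, 139, 158, 164, 163, 179, 189, 189, 188, 185, 187, 186, 187, 189, 187]
242 [184, 183, 183, 185, 184, 182, 186, 180, 170, 165, 163, 152, 171, 185, 188, 186, 186, 186, 188, 187, 186, 186, 187, 187, 187, 187, 186, 166, 173, 186, 157, 148, 163, 162, 167, 180, 189, 190, 185, 185, 185, 187, 189, 188, 186]
246 [182, 181, 182, 184, 186, 183, 184, 186, 172, 165, 163, 152, 172, 186, 186, 186, 185, 186, 187, 186, 187, 187, 186, 186, 188, 185, 186, 174, 180, 185, 156, 149, 164, 163, 166, 179, 187, 188, 186, 184, 185, 186, 188, 186, 185]
[ 0.0107  -0.00114  0.0475 ]
[ 0.01343 -0.00701  0.0663 ]
[0.01344 0.00761 0.0663 ]
[ 0.01341 -0.02971  0.0663 ]
[0.01345 0.02976 0.0663 ]
```

The slot's centre is 1.2 mm to the tool's +y of the blade, and they are aligned in yaw. I'll correct that and feel in.

Call:
servo_tool --rows '[[[0.1,0.12,0.5,0,0,0],[0,0,0.7,0,0,0],[0,0,0.3,0,0,0],[0,0,0,0,0,0],[0,0,0,0,0,0]]]'

```text
clock: 16.95
position: [0.6103, 0.1469, 0.1264]
tool_rot: [3.142, -0.0, 0.289]
force: [0.3, 0.7, -3.7]
grip_width: 0.0153
```

Call:
servo_tool --rows '[[[0,0,0.2,0,0,0],[0,0,0.2,0,0,0],[0,0,0.1,0,0,0],[0,0,0,0,0,0]]]'

```text
clock: 17.45
position: [0.6102, 0.1469, 0.1212]
tool_rot: [3.142, 0.0, 0.289]
force: [0.1, 0.8, -3.0]
grip_width: 0.0154
```

Call:
servo_tool --rows '[[[0,0,0.2,0,0,0],[0,0,0.2,0,0,0],[0,0,0,0,0,0]]]'

```text
clock: 17.82
position: [0.6102, 0.1469, 0.1171]
tool_rot: [3.142, 0.0, 0.289]
force: [-0.4, 0.6, -3.0]
grip_width: 0.0154
```

Call:
servo_tool --rows '[[[0,0,0.2,0,0,0],[0,0,0.1,0,0,0],[0,0,0,0,0,0]]]'

```text
clock: 18.2
position: [0.6102, 0.1469, 0.1142]
tool_rot: [3.142, 0.0, 0.289]
force: [-0.2, -0.1, -3.2]
grip_width: 0.0151
```

Call:
servo_tool --rows '[[[0,0,0.2,0,0,0],[0,0,0.2,0,0,0],[0,0,0.1,0,0,0],[0,0,0,0,0,0]]]'

```text
clock: 18.7
position: [0.6102, 0.1469, 0.1092]
tool_rot: [3.142, 0.0, 0.289]
force: [0.2, 0.1, -3.0]
grip_width: 0.0153
```

Call:
servo_tool --rows '[[[0,0,0.1,0,0,0],[0,0,0.1,0,0,0],[0,0,0,0,0,0]]]'

```text
clock: 19.08
position: [0.6102, 0.1469, 0.1072]
tool_rot: [3.142, 0.0, 0.289]
force: [0.2, 0.4, -3.0]
grip_width: 0.0152
```

Call:
servo_tool --rows '[[[0,0,0.1,0,0,0],[0,0,0.1,0,0,0],[0,0,0,0,0,0]]]'

```text
clock: 19.45
position: [0.6104, 0.1469, 0.1055]
tool_rot: [3.142, -0.0, 0.289]
force: [-0.3, -0.9, 3.1]
grip_width: 0.015
```

```bash
python3 -c "
from shot import *
shot('w12')
f=np.load('pics/w12.npz')
up('pics/w12c.png',f['image'],(230,170,410,320),4)"
```

```text
[0.6104 0.1469 0.1055] [ 3.1416e+00 -3.0000e-04  2.8870e-01] [-0.26 -0.93  3.06] [-0.023  0.293  0.031] 0.015016243851052054 19.45
```

View pics/w12c.png

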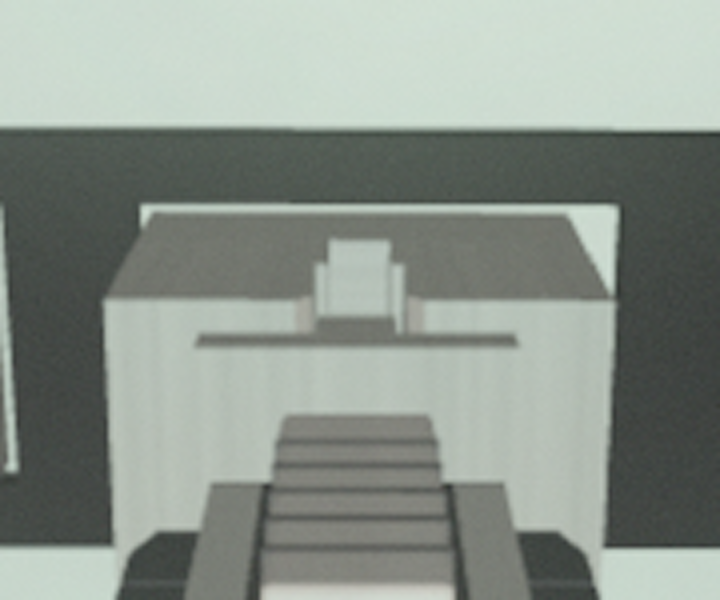

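The reaction came at foot height of about 58.5 mm, which is the step, with the blade centred in the slot. Relaxing and releasing.

Call:
servo_tool --rows '[[[0,0,-0.1,0,0,0],[0,0,0,0,0,0]]]'

```text
clock: 19.75
position: [0.6103, 0.1469, 0.1063]
tool_rot: [3.142, -0.0, 0.289]
force: [0.2, -0.1, -0.4]
grip_width: 0.0151
```

Call:
servo_tool --rows '[[[0,0,0,0,0,0],[0,0,0,0,0,0],[0,0,0,0,0,0]]]' --grip -0.4

```text
clock: 20.12
position: [0.6102, 0.1469, 0.1063]
tool_rot: [3.142, 0.0, 0.289]
force: [0.6, 0.2, -0.5]
grip_width: 0.0258
```

```bash
python3 -c "
from shot import *
shot('w13')"
```

```text
[0.6102 0.1469 0.1063] [3.1416e+00 1.0000e-04 2.8880e-01] [ 0.56  0.17 -0.51] [ 0.025  0.031 -0.004] 0.025756606117610548 20.125
```

View pics/w13.png

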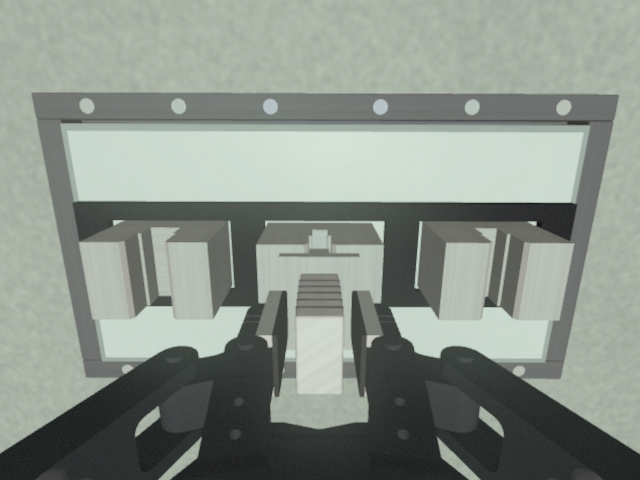

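The fingers are clear on both sides of the handle (columns 297-343), and the gauge stands upright. I'll lift off straight up and look again.

Call:
servo_tool --rows '[[[0,0,-1,0,0,0],[0,0,-3,0,0,0],[0,0,-3,0,0,0],[0,0,-1,0,0,0],[0,0,0,0,0,0]]]'

```text
clock: 20.8
position: [0.6104, 0.1471, 0.1867]
tool_rot: [-3.141, -0.001, 0.289]
force: [0.3, 0.4, -0.9]
grip_width: 0.0255
```

```bash
python3 -c "
from shot import *
shot('w14')
f=bot.grab_frame('top'); np.savez('pics/top1.npz',**f)
up('pics/top1c.png',f['image'],(160,180,420,310),3)
f=bot.grab_frame('scene'); up('pics/scene1c.png',f['image'],(210,180,470,300),3)
"
```

```text
[0.6104 0.1471 0.1867] [-3.1413e+00 -9.0000e-04  2.8900e-01] [ 0.25  0.39 -0.88] [ 0.04  -0.023  0.028] 0.025497707319153913 20.8
```

View pics/w14.png

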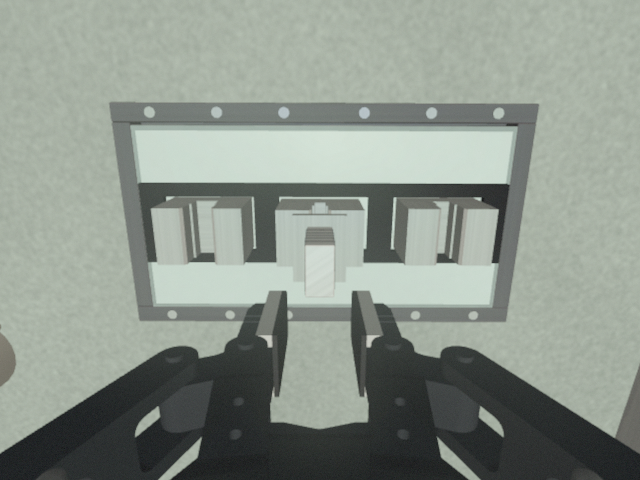

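View pics/scene1c.png

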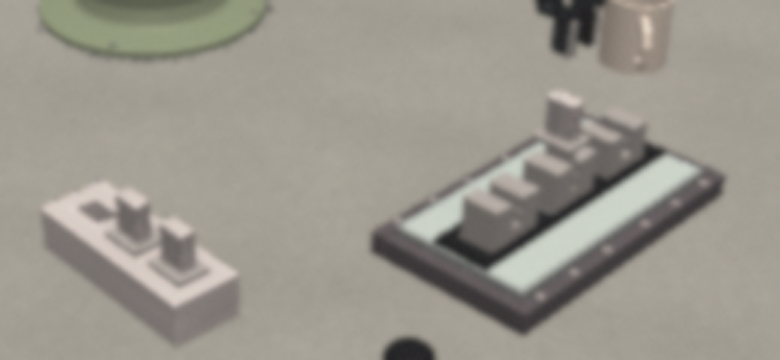

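View pics/top1c.png

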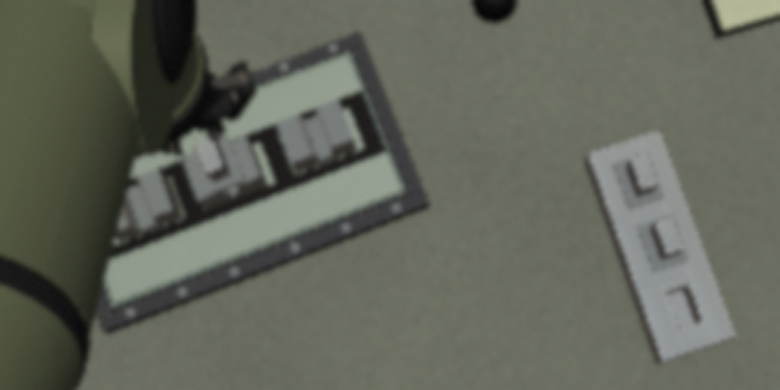

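Run:
```python
from h import *
f=np.load("pics/w14.npz"); a=dict(rot=f["rot"],pos=f["pos"])
up("pics/w14c.png",f["image"],(260,190,380,310),5)
for z in(.124,.136,.152):
    P=ray(f,[(305.5,272),(334.5,272),(320,247.3),(319.5,296.5)],z,**a); print(z,P.mean(0).round(4),np.linalg.norm(P[1]-P[0]).round(4),np.linalg.norm(P[3]-P[2]).round(4))
S=ray(f,[(110,102),(538,104),(506,322),(140,320)],.024,**a);print(S.mean(0).round(4))
# flange far edge at top z=.096
P=ray(f,[(293,214),(347,214)],.096,**a);print(np.linalg.norm(P[1]-P[0]),P.mean(0).round(4))
```

```text
0.124 [0.6033 0.1458 0.124 ] 0.0162 0.0294
0.136 [0.6077 0.1471 0.136 ] 0.0153 0.0277
0.152 [0.6136 0.1489 0.152 ] 0.014 0.0253
[0.6099 0.1444 0.024 ]
0.032904182239129394 [0.6294 0.1534 0.096 ]
```

View pics/w14c.png

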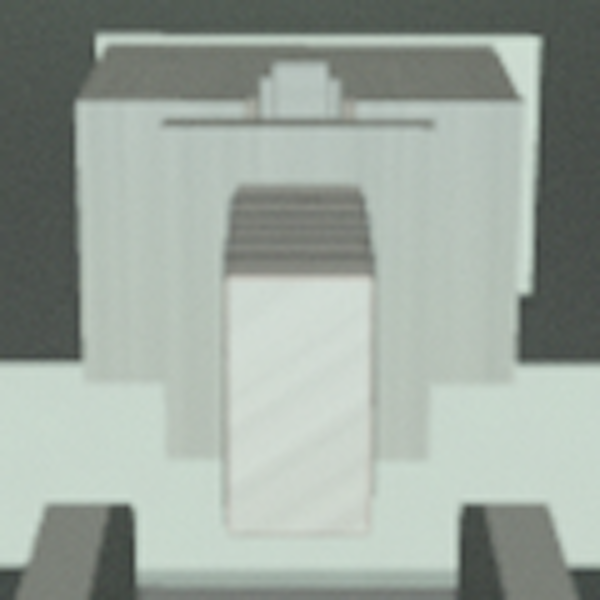

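```bash
python3 -c "
from workcell import bot
print(bot.job_done())"
```

```text
the job is handed in; nothing more can be done
None
```

I've handed the job in with gauge_a (10 mm blade) standing in the middle part's slot. Gauge_c (18 mm) and gauge_b (14 mm) are hanging back in their holes in the rack.

**Choosing the gauge:** I picked by camera instead of trying each gauge in the slot. The slot measured about 11 mm wide, and each blade's foot measured 18, 14 and 10 mm when lifted out. Only gauge_a was ever lowered into the part.

**Fit:** Gauge_a slid in freely and met the step at a foot height of about 58.5 mm (59 expected). The force reading changed by about 6 N at contact, or roughly 1.5 mm of platform travel against the 8 mm limit.

**Last checks:** After release the gauge didn't drop or tip. It stands upright about 3–4 mm from the nest centre, and in the last views both other gauges are in the rack. The gripper was clear, and I saw no sign of the bottle, objective or mug being disturbed, though I didn't re-measure their positions.

**Disagreements:** The wrist camera read 1–2 mm off in the tool's y direction, within its stated calibration. I corrected for it by measuring the slot relative to the blade. Setting gauge_b back pressed on the rack with about 16 N before I let go. No check failed.

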